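# Ring-gauge check of a camera stand's stud

## Task

Check the thread of the upright stud on the camera stand's black base with the ring gauge that is already started on it: screw the gauge down (clockwise seen from above), counting the turns, until you clearly feel the resistance rise, and stop there without forcing it. Then back it off half a turn from where the thread tightened, so that it is not left jammed, and let go of it. Leave the things lying around as they are.

Things in the scene. Friction and masses are not known exactly. Their poses are not given: they have to be found in the camera images.
- stand: camera stand base, fixed: black plate 260 (x) x 380 (y) x 12 mm; origin centre of its underside, z up. On it a lit white panel 130 mm square, top at 30 mm, centred at y -90 mm; a silver rail along the +x edge, top at 23 mm; an aluminium block 75 mm square, top at 30 mm, at x 0, y +95 mm, with the stud in its middle.
- stud_top (a point): centre of the top end, 102 mm above the table, of the upright threaded steel stud, 27 mm diameter. The gauge starts 0.7 to 1.2 turns above the place where the thread tightens. That place is not marked and differs each time: the ring's underside is then 19 to 31 mm above the block. At rest, thread friction may act either way. The gauge can rise 0.7 turn above its start.
- lens: a bystander: loose black lens tube with chrome bands standing upright, 48 mm wide at the foot, 37 mm above, 85 mm tall; origin at the centre of its underside.
- meter: a bystander: loose yellow multimeter lying face up, 130 (x) by 70 (y) by 38 mm high with its dial; origin at the centre of its underside.
- thumbknob: a bystander: loose black clamping knob with a short steel stem pointing up, 40 mm wide, 36 mm high; origin at the centre of its underside.
- driver: a bystander: loose screwdriver with a yellow handle lying on the table, about 215 mm long and 26 mm high; origin near its middle, handle towards its -x.
- gauge: dark knurled ring on the stud, 56 mm wide, 22 mm high; origin centre of its underside, x towards the yellow line on its top and side, z up. Captive: it sinks 4 mm per clockwise turn. Turning freely takes about 0.12 N m; past the tightening place (its joint's zero, clockwise positive, no reading given) 1 N m per rad more; over 0.8 rad past is forcing. Let go there it springs partly back.

How it is judged:
By the outcome, as a careful person would: the job done as asked, in the order asked, and still so for the second after the job is handed in, with the robot touching nothing.
It also fails if it takes over 64 s, if anything falls off the work surface, if the arm or the gripper's body presses on something with over 40 N, if the wrist force passes 120 N, or if a joint passes its speed limit or range.

## Robot

A 6-joint arm with a two-finger parallel gripper is mounted at the origin on the work surface. World frame = base frame: x ahead of the robot, y to its left, z up, the work surface at z = 0. Lengths are in m, angles in degrees, forces in N, time in s.
With the tool pointing down it reaches from about 0.275 to 0.825 m from the base axis. Payload 4.9 kg.
Tool frame: the origin (TCP) lies at the very end of the fingers, on their centre line; the grasp point (between the pads) lies 19 mm behind it; z points along the fingers, y is the line along which they close (so a half turn about z gives the same grasp; the last joint's range is limited). The gripper opens to 85 mm and grips with 20 to 120 N. Pads are 22 mm wide; open, the fingers measure 114 mm over their backs; the gripper's body (76 mm by 85 mm) begins 54 mm behind the grasp point. The pads swing forward as they close: fully open they stand 13 mm farther back than shut.
Start: joints at [65.879, 18.69, -11.035, 60.275, 0, 82.311], TCP at [0.156, 0.528, 0.231] pointing down, gripper open.
Joint ranges: [-152.03, 152.03], [-55.5, 102.48], [-74.3, 77.21], [-110.64, 120.58], [-84.22, 78.4], [-180, 180]. Speed limits (degrees/s): [147.25, 147.25, 180, 180, 180, 180].

## Interface

Orientations are given as a 3x3 rotation matrix whose columns are the frame's x, y, z axes.
In Python, from workcell import manip, get_image, camera_params gives the robot as it stands.
- The arm moves only by the tool drive_tool, never from a script. Its argument "motion" is text: rows parted by semicolons, each of 5 numbers parted by spaces: the opening, from 0 (shut) to 1 (fully open), then the shift along the tool's x, y, z in m, then the turn about the tool's z in rad. A call has 1 to 20 rows; each row shifts and turns the commanded pose from where the row before left it, along the tool's axes as they then stand; what a row does not reach is not made up. A row lasts 1/12 s, in which the tool goes at most 41.7 mm and 7.16 degrees, less where a joint would pass 70% of its speed; a pose out of reach is approached as far as the arm can. A call is refused whole if a number of a shift passes 0.0417 or a number of a turn 0.125, either way. A call with a gripper value outside its range is refused whole. The fingers move at their own pace and stop on an object; "force" is the grip in N (left out, the last holds). Time passes only in rows, so rows that do not move let the fingers close. It gives the time, the measured TCP pose, the force, the opening and the grip force at its end, in the units of the state.
- manip.sense(): the state, without advancing time (a new reading comes with each control period).
- get_image(name): name is "scene" or "top" or "wrist"; returns the picture (480x640x3 uint8, red, green, blue); there is no depth.
- camera_params(name): a dict with "vertical_fov" (degrees; the focal length in pixels is half the picture's height over the tangent of half this angle, whatever the lens; pixels are square), "cx", "cy" (the principal point, pixels), "cam_to_world" (4x4, takes a point from camera to world coordinates). Camera axes: x right, y down, z forward; pixel columns grow to the right and rows downward; lengths in m; the calibration is good to about 2 mm. The wrist camera is an equidistant fisheye: a pixel r from the principal point sees the ray r / f radians off the axis. A picture is of the moment at which its call begins: read the wrist's pose just before it. camera_params takes no time and is no camera call; for the wrist camera it gives the pose at the moment of the call.
- manip.job_done(): hands the job in; it is judged then, once.
The state is a dict: "time_s": time; "qpos": joint angles; "qd": joint speeds; "joint_torque": joint torques, N m; "eef_pos": TCP position; "tool_rot": TCP orientation; "contact_force": force on the tool from outside, world axes, zero at the start; "moment": the same for the moment, N m; "gripper_width": finger opening in m; "grasp_force": force on a finger pad.
Only numpy, scipy, OpenCV 4.12 (cv2) and the standard library are available. Lean on these libraries where they do the work, as an engineer would, in place of code of your own. Each camera call takes 0.05 s, during which the arm holds its last target. There are 200 camera calls.

## Working session

There is one attempt and no reset: what is moved stays moved. The work goes in short steps, Python scripts to look and compute and a tool call to move; the robot and the scene stay as the last step left them, time stands still between calls to the robot, and variables do not carry over. Pictures are saved under pics/ and viewed, at most 10 in all, crops included, and the job is handed in when it is done.

Besides the shell and the picture viewer there is one more tool, called as name(argument=value, ...) on one line, values as JSON. drive_tool: Moves the arm, as the interface text tells. Its arguments: {"type":"object","properties":{"motion":{"type":"string"},"force":{"type":"number"}},"required":["motion"]}

```bash
mkdir -p pics
python3 - <<'E'
from workcell import manip,get_image,camera_params
import cv2,numpy as np
for n in("scene","top"):
    p=camera_params(n);print(n,p["vertical_fov"],p["cx"],p["cy"],np.round(p["cam_to_world"],4).tolist())
    cv2.imwrite(f"pics/{n}0.png",get_image(n)[:,:,::-1])
s=manip.sense();print(s)
E
```

```text
scene 43.72179560301818 322.961464079176 240.1390875794395 [[-0.522, 0.7134, -0.4675, 1.0436], [0.8529, 0.4354, -0.288, 0.3274], [-0.0019, -0.5491, -0.8358, 1.0351], [0.0, 0.0, 0.0, 1.0]]
top 42.02168474713136 319.11940513260754 234.18366539825854 [[0.0096, -0.9945, 0.1047, 0.3882], [-1.0, -0.0097, -0.0002, 0.0064], [0.0012, -0.1047, -0.9945, 1.1875], [0.0, 0.0, 0.0, 1.0]]
{'time_s': 0.1, 'qpos': array([ 6.58778393e+01,  1.87276772e+01, -1.10864917e+01,  6.02779155e+01,
       -4.75491586e-04,  8.23124015e+01]), 'qd': array([ 0.03955278, -0.10396386,  0.09970089,  0.11451638, -0.05184738,
       -0.22421635]), 'joint_torque': array([ 1.15046631e-03, -4.44238114e+01,  2.63037515e+01,  7.86885474e-03,
       -9.41198573e-05,  3.71209580e-06]), 'eef_pos': array([0.1553581 , 0.5270316 , 0.23058117]), 'tool_rot': array([[-9.59143420e-01,  2.82919562e-01, -6.49251882e-04],
       [ 2.82920232e-01,  9.59142315e-01, -1.47022238e-03],
       [ 2.06770281e-04, -1.59384062e-03, -9.99998708e-01]]), 'contact_force': array([ 0.44357651, -0.13039592,  0.21003149]), 'moment': array([ 0.0488118 ,  0.0424478 , -0.04199746]), 'grasp_force': 0.0, 'gripper_width': 0.08533312344543278}
```

View pics/scene0.png

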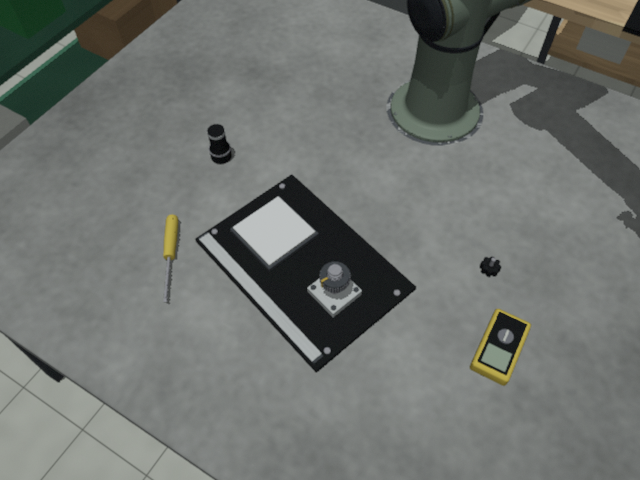

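View pics/top0.png

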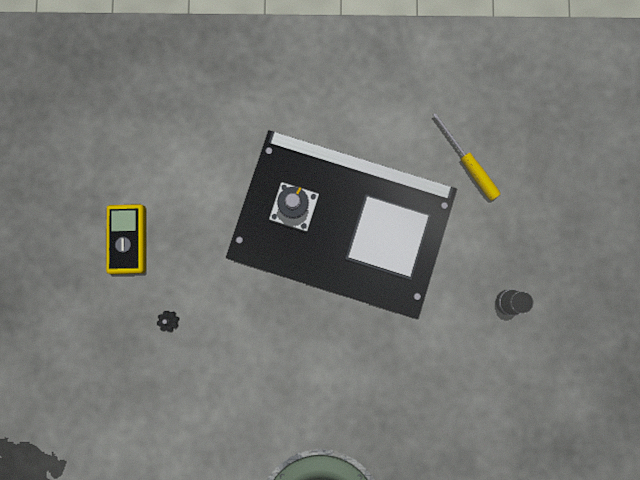

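The scene view shows the stud with the ring at about (335,275). In the top view it is at about (293,200), with the yellow line near (298,190). The bystanders are well clear. Next I'll crop both views and measure.

```bash
cat > h.py <<'E'
from workcell import manip,get_image,camera_params
import cv2,numpy as np
def ray(p,u,v):
    f=240/np.tan(np.radians(p["vertical_fov"]/2));T=np.array(p["cam_to_world"])
    d=T[:3,:3]@np.array([(u-p["cx"])/f,(v-p["cy"])/f,1]);return T[:3,3],d
def onz(p,u,v,z):
    o,d=ray(p,u,v);return o+d*(z-o[2])/d[2]
E
python3 - <<'E'
from h import *
out=[]
for n,(u,v) in(("top",(294,207)),("scene",(335,285))):
    im=cv2.imread(f"pics/{n}0.png");c=im[v-35:v+35,u-46:u+46]
    out.append(cv2.resize(c,None,fx=8,fy=8,interpolation=cv2.INTER_CUBIC)[:,:736])
    cv2.imwrite(f"pics/{n}c.png",out[-1])
    p=camera_params(n)
    hsv=cv2.cvtColor(im,cv2.COLOR_BGR2HSV)
    m=((hsv[...,2]>150)&(hsv[...,1]<40)).astype(np.uint8)
    k=np.zeros_like(m);k[v-35:v+35,u-40:u+40]=1
    pts=cv2.findNonZero(m*k);r=cv2.minAreaRect(pts);print(n,r)
    b=cv2.boxPoints(r)
    for q in b:print(q,onz(p,*q,0.03).round(4))
cv2.imwrite("pics/both.png",cv2.resize(np.hstack(out),(800,304)))
E
```

```text
top ((293.6939392089844, 206.21914672851562), (39.297645568847656, 39.04669952392578), 17.52556800842285)
[269.07806 218.9194 ] [0.5378 0.1    0.03  ]
[280.83624 181.68515] [0.6086 0.0791 0.03  ]
[318.3098  193.51889] [0.5868 0.0085 0.03  ]
[306.55164 230.75314] [0.5163 0.0297 0.03  ]
scene ((334.0, 289.0), (39.59797668457031, 35.3553352355957), 45.0)
[307.5 287.5] [0.5891 0.0124 0.03  ]
[332.5 262.5] [0.5164 0.0245 0.03  ]
[360.5 290.5] [0.542 0.102 0.03 ]
[335.5 315.5] [0.612  0.0884 0.03  ]
```

View pics/topc.png

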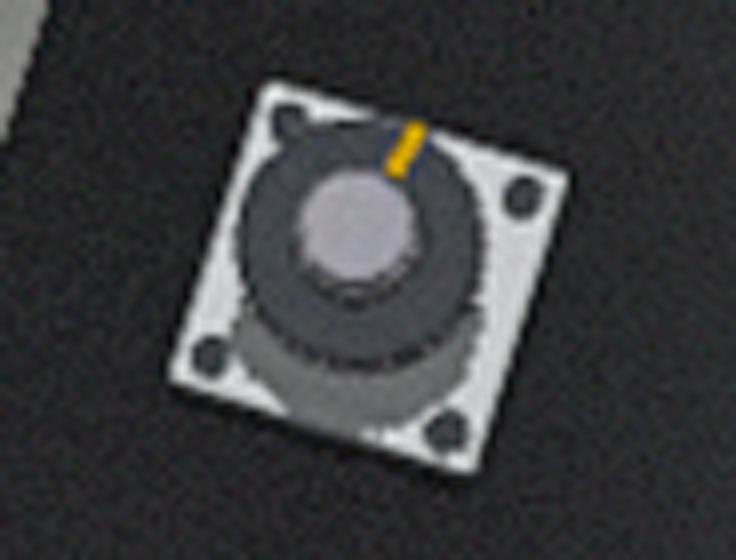

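View pics/scenec.png

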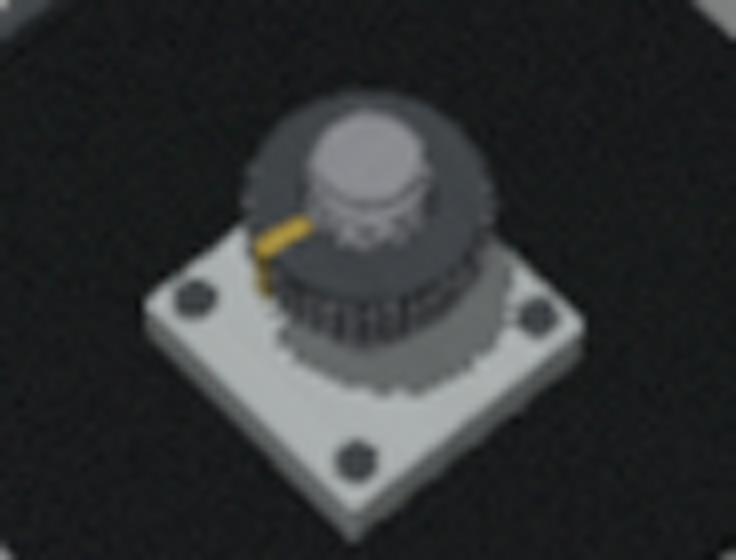

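The ring's yellow line shows in the top crop from (398,175) to (418,125). The stud top is at crop (357,225) in the top view and (367,155) in the scene view. The ring-top ellipse centres are about (362,243) and (370,196).

Run:
```python
from h import *
T=camera_params("top");S=camera_params("scene")
t=lambda x,y:(248+(x+.5)/8-.5,172+(y+.5)/8-.5)
s=lambda x,y:(289+(x+.5)/8-.5,250+(y+.5)/8-.5)
a=onz(T,*t(357,225),.102);b=onz(S,*s(367,155),.102);print("stud",a,b)
c=(a+b)/2
for z in(.074,.078,.082,.086):
  print(z,(onz(T,*t(362,243),z)-c)[:2].round(4),(onz(S,*s(370,196),z)-c)[:2].round(4))
d=onz(T,*t(418,125),.08)-onz(T,*t(398,175),.08);print("line ang",np.degrees(np.arctan2(d[1],d[0])))
print(a-onz(T,*t(357,225),.08),"",b-onz(S,*s(367,155),.08))
```

```text
stud [0.56298441 0.05416782 0.102     ] [0.5639992  0.05616516 0.102     ]
0.074 [-0.0001 -0.001 ] [-0.0048 -0.0009]
0.078 [-0.0007 -0.0011] [-0.0028  0.0002]
0.082 [-0.0013 -0.0013] [-0.0008  0.0014]
0.086 [-0.002  -0.0015] [0.0013 0.0025]
line ang -20.823229707249396
[-0.00354163 -0.00096717  0.022     ]  [0.01130689 0.00639538 0.022     ]
```

drive_tool(motion="1 -0.012 -0.008 0 0;1 -0.024 -0.016 0 0;1 -0.028 -0.018 0 0;1 -0.028 -0.018 0 0;1 -0.028 -0.018 0 0;1 -0.028 -0.018 0 0;1 -0.028 -0.018 0 0;1 -0.028 -0.018 0 0;1 -0.028 -0.018 0 0;1 -0.028 -0.018 0 0;1 -0.028 -0.018 0 0;1 -0.028 -0.018 0 0;1 -0.028 -0.018 0 0;1 -0.028 -0.018 0 0;1 -0.028 -0.018 0 0;1 -0.028 -0.018 0 0;1 -0.028 -0.018 0 0;1 -0.028 -0.018 0 0;1 -0.028 -0.018 0 0;1 -0.012 -0.008 0 0", force=60)

```text
time_s: 1.77
eef_pos: [0.5645, 0.0513, 0.2309]
tool_rot: [[-0.958, 0.286, 0.001], [0.286, 0.958, -0.001], [-0.001, -0.001, -1.0]]
contact_force: [-0.2, -0.3, -0.1]
gripper_width: 0.0851
grasp_force: 0.0
```

drive_tool(motion="1 0 0 0 -0.06;1 0 0 0 -0.12;1 0 0 0 -0.12;1 0 0 0 -0.12;1 0 0 0 -0.12;1 0 0 0 -0.12;1 0 0 0 -0.12;1 0 0 0 -0.12;1 0 0 0 -0.12;1 0 0 0 -0.12;1 0 0 0 -0.12;1 0 0 0 -0.12;1 0 0 0 -0.12;1 0 0 0 -0.12;1 0 0 0 -0.12;1 0 0 0 -0.12;1 0 0 0 -0.12;1 0 0 0 -0.12;1 0 0 0 -0.12;1 0 0 0 -0.06")

```text
time_s: 3.43
eef_pos: [0.5617, 0.0551, 0.231]
tool_rot: [[0.415, -0.91, -0.001], [-0.91, -0.415, 0.0], [-0.001, 0.001, -1.0]]
contact_force: [-0.4, -0.5, -0.8]
gripper_width: 0.0857
grasp_force: 0.0
```

```bash
cat >> h.py <<'E'
def st():
    s=manip.sense();R=s["tool_rot"];e=s["eef_pos"]
    print("t",round(s["time_s"],2),"q",s["qpos"].round(1),"eef",e.round(4),"yawx",round(float(np.degrees(np.arctan2(R[1,0],R[0,0]))),2),
      "F",s["contact_force"].round(2),"M",s["moment"].round(3),"w",round(s["gripper_width"],4),"g",s["grasp_force"])
    return s
def need(s,p):print("tool shift",(s["tool_rot"].T@(np.array(p)-s["eef_pos"])).round(4))
E
python3 - <<'E'
from h import *
s=st();need(s,[.5635,.0552,.047])
cv2.imwrite("pics/w1.png",get_image("wrist")[:,:,::-1])
p=camera_params("wrist");print(p)
E
```

```text
t 3.43 q [  -1.9   20.3   -8.8   61.     0.  -116.4] eef [0.5617 0.0551 0.231 ] yawx -65.5 F [-0.44 -0.55 -0.76] M [-0.022 -0.    -0.002] w 0.0857 g 0.0
tool shift [ 0.0007 -0.0019  0.184 ]
{'vertical_fov': 65.70646984690485, 'cx': 316.5644399148893, 'cy': 242.47802291728792, 'cam_to_world': array([[-0.91004958, -0.39282121, -0.13229234,  0.59654985],
       [-0.4144966 ,  0.8636247 ,  0.2869581 , -0.01803149],
       [ 0.0015277 ,  0.31598082, -0.94876435,  0.37393121],
       [ 0.        ,  0.        ,  0.        ,  1.        ]])}
```

View pics/w1.png

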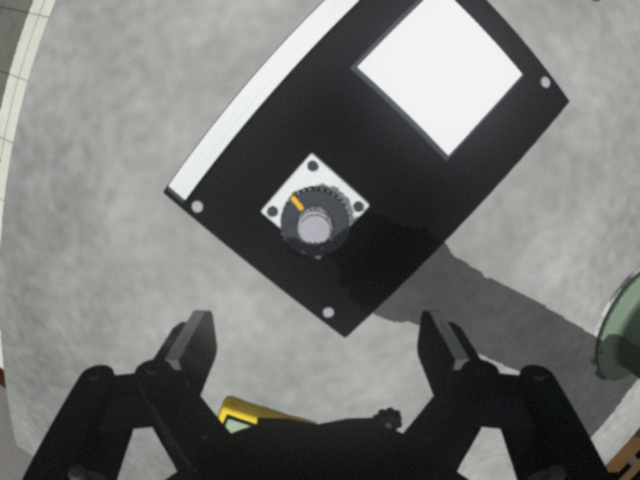

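The wrist view shows the stud at (315,226), centred between the fingers, with the yellow line at (297,201). I'll shift, turn to about -168° on joint 6, then descend.

drive_tool(motion="1 0.0015 -0.0018 0 -0.06;1 0 0 0 -0.12;1 0 0 0.008 -0.12;1 0 0 0.015 -0.12;1 0 0 0.015 -0.12;1 0 0 0.015 -0.12;1 0 0 0.015 -0.12;1 0 0 0.015 -0.12;1 0 0 0.015 0;1 0 0 0.015 0;1 0 0 0.015 0;1 0 0 0.015 0;1 0 0 0.015 0;1 0 0 0.013 0;1 0 0 0.008 0;1 0 0 0.005 0;1 0 0 0 0")

```text
time_s: 4.9
eef_pos: [0.5638, 0.0545, 0.0464]
tool_rot: [[0.969, -0.246, -0.002], [-0.246, -0.969, 0.0], [-0.002, 0.0, -1.0]]
contact_force: [-0.1, 0.6, 1.0]
gripper_width: 0.0853
grasp_force: 0.0
```

Run:
```python
from h import *
s=st();need(s,[.564,.0547,.047])
a=get_image("scene")[190:350,220:450,::-1];cv2.imwrite("pics/s2.png",cv2.resize(a,None,fx=3.4,fy=3.4,interpolation=2))
```

```text
t 4.9 q [  -1.9   31.2  -21.6   37.4   -0.  -167.7] eef [0.5638 0.0545 0.0464] yawx -14.26 F [-0.08  0.63  1.01] M [ 0.036 -0.    -0.022] w 0.0853 g 0.0
tool shift [ 0.0001 -0.0002 -0.0006]
```

View pics/s2.png

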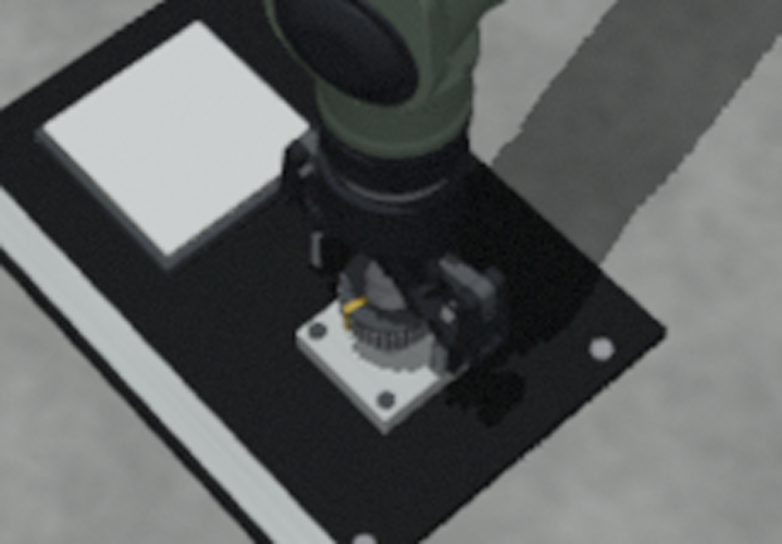

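The fingers straddle the ring, clear of the block, with the yellow line still visible at (353,305). Now I'll grip.

drive_tool(motion="0.8 0 0 0 0;0.7 0 0 0 0;0.6 0 0 0 0;0.5 0 0 0 0;0.5 0 0 0 0;0.5 0 0 0 0;0.5 0 0 0 0;0.5 0 0 0 0", force=60)

```text
time_s: 5.62
eef_pos: [0.5655, 0.0544, 0.0484]
tool_rot: [[0.969, -0.246, 0.002], [-0.246, -0.969, -0.0], [0.002, -0.0, -1.0]]
contact_force: [-1.5, -0.5, 5.4]
gripper_width: 0.0545
grasp_force: 62.1
```

Run:
```python
from h import *
s=st();print(s["tool_rot"].T@s["contact_force"])
```

```text
t 5.62 q [  -1.9   31.   -21.5   37.4   -0.  -167.7] eef [0.5655 0.0544 0.0484] yawx -14.23 F [-1.45 -0.54  5.39] M [-0.122  0.314  0.029] w 0.0545 g 62.13775210082531
[-1.26722356  0.87669492 -5.38972471]
```

drive_tool(motion="0.5 0 0 0.00003 0.05;0.5 0 0 0.00006 0.1;0.5 0 0 0.00006 0.1;0.5 0 0 0.00006 0.1;0.5 0 0 0.00006 0.1;0.5 0 0 0.00006 0.1;0.5 0 0 0.00006 0.1;0.5 0 0 0.00006 0.1;0.5 0 0 0.00006 0.1;0.5 0 0 0.00006 0.1;0.5 0 0 0.00006 0.1;0.5 0 0 0.00006 0.1;0.5 0 0 0.00006 0.1;0.5 0 0 0.00006 0.1;0.5 0 0 0.00003 0.05")

```text
time_s: 6.87
eef_pos: [0.5634, 0.053, 0.0474]
tool_rot: [[-0.082, -0.997, -0.002], [-0.997, 0.082, -0.003], [0.004, 0.002, -1.0]]
contact_force: [-6.1, -4.0, 11.4]
gripper_width: 0.0543
grasp_force: 62.8
```

Run:
```python
from h import *
s=st();print(s["tool_rot"].T@s["contact_force"])
a=get_image("scene")[190:350,220:450,::-1];cv2.imwrite("pics/s3.png",cv2.resize(a,None,fx=3.4,fy=3.4,interpolation=2))
```

```text
t 6.87 q [ -2.   31.  -21.6  37.5  -0.2 -87.3] eef [0.5634 0.053  0.0474] yawx -94.72 F [-6.1  -4.02 11.43] M [-0.903  1.278  0.124] w 0.0543 g 62.789265252649784
[  4.55214643   5.76758282 -11.40061462]
```

View pics/s3.png

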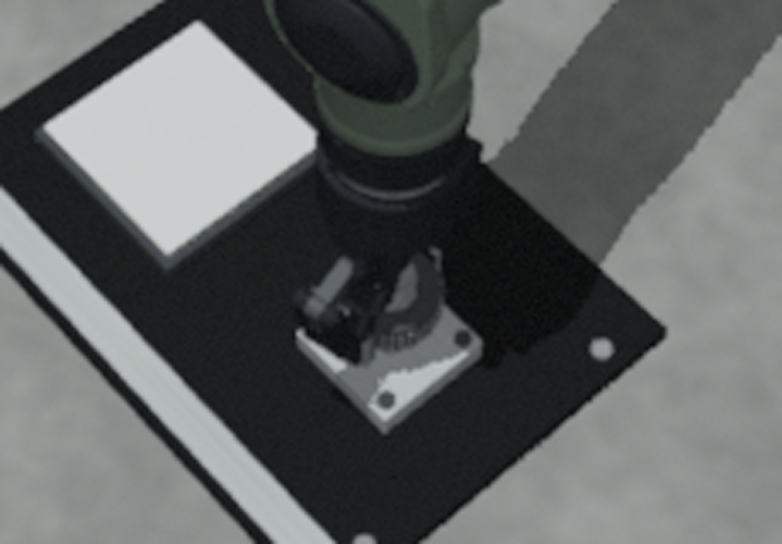

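drive_tool(motion="0.5 0.001 0.001 -0.001 0.05;0.5 0 0 0.00006 0.1;0.5 0 0 0.00006 0.1;0.5 0 0 0.00006 0.1;0.5 0 0 0.00006 0.1;0.5 0 0 0.00006 0.1;0.5 0 0 0.00006 0.1;0.5 0 0 0.00006 0.1;0.5 0 0 0.00006 0.1;0.5 0 0 0.00006 0.1;0.5 0 0 0.00006 0.1;0.5 0 0 0.00006 0.1;0.5 0 0 0.00006 0.1;0.5 0 0 0.00006 0.1;0.5 0 0 0.00003 0.05")

```text
time_s: 8.17
eef_pos: [0.5616, 0.0547, 0.0467]
tool_rot: [[-0.996, -0.09, -0.003], [-0.09, 0.996, 0.002], [0.003, 0.002, -1.0]]
contact_force: [-5.3, 2.1, 4.6]
gripper_width: 0.0543
grasp_force: 65.7
```

```bash
python3 -c "
from h import *
s=st();print(s['tool_rot'].T@s['contact_force'])"
```

```text
t 8.17 q [ -2.   31.  -21.8  37.4   0.1  -7.2] eef [0.5616 0.0547 0.0467] yawx -174.84 F [-5.28  2.1   4.63] M [0.531 0.978 0.107] w 0.0543 g 65.69953612983227
[ 5.0896032   2.57632023 -4.60808927]
```

drive_tool(motion="0.5 0 0 0.00003 0.05;0.5 0 0 0.00006 0.1;0.5 0 0 0.00006 0.1;0.5 0 0 0.00006 0.1;0.5 0 0 0.00006 0.1;0.5 0 0 0.00006 0.1;0.5 0 0 0.00006 0.1;0.5 0 0 0.00006 0.1;0.5 0 0 0.00006 0.1;0.5 0 0 0.00006 0.1;0.5 0 0 0.00006 0.1;0.5 0 0 0.00006 0.1;0.5 0 0 0.00006 0.1;0.5 0 0 0.00006 0.1;0.5 0 0 0.00003 0.05")

```text
time_s: 9.42
eef_pos: [0.563, 0.0566, 0.0459]
tool_rot: [[-0.259, 0.966, -0.001], [0.966, 0.259, 0.006], [0.006, 0.001, -1.0]]
contact_force: [-1.0, 7.5, 0.7]
gripper_width: 0.0545
grasp_force: 65.4
```

```bash
python3 -c "
from h import *
s=st();print(s['tool_rot'].T@s['contact_force'])"
```

```text
t 9.42 q [ -1.9  31.1 -21.8  37.2   0.4  73.1] eef [0.563  0.0566 0.0459] yawx 105.02 F [-1.02  7.5   0.69] M [1.624 0.225 0.13 ] w 0.0545 g 65.39726704359055
[ 7.50996046  0.95434508 -0.6383653 ]
```

drive_tool(motion="0.5 0 0 0.00006 0.1;0.5 0 0 0.00006 0.1;0.5 0 0 0.00006 0.1;0.5 0 0 0 0")

```text
time_s: 9.75
eef_pos: [0.5636, 0.0567, 0.0457]
tool_rot: [[0.037, 0.999, 0.0], [0.999, -0.037, 0.007], [0.007, -0.0, -1.0]]
contact_force: [-0.1, 8.9, -1.1]
gripper_width: 0.0547
grasp_force: 64.7
```

```bash
python3 -c "
from h import *
st()"
```

```text
t 9.75 q [ -1.9  31.1 -21.8  37.1   0.4  90.2] eef [0.5636 0.0567 0.0457] yawx 87.86 F [-0.12  8.89 -1.09] M [ 1.652  0.042 -0.157] w 0.0547 g 64.66239094734192
```

drive_tool(motion="0.5 0 0 0.00006 0.1;0.5 0 0 0.00006 0.1;0.5 0 0 0.00006 0.1")

```text
time_s: 10.0
eef_pos: [0.5642, 0.0566, 0.0456]
tool_rot: [[0.332, 0.943, 0.001], [0.943, -0.332, 0.006], [0.006, -0.001, -1.0]]
contact_force: [1.2, 8.5, -2.1]
gripper_width: 0.054
grasp_force: 65.2
```

```bash
python3 -c "
from h import *
st()"
```

```text
t 10.0 q [ -1.9  31.1 -21.8  37.    0.4 107.5] eef [0.5642 0.0566 0.0456] yawx 70.6 F [ 1.24  8.54 -2.12] M [ 1.562 -0.271  0.134] w 0.054 g 65.18992021679878
```

drive_tool(motion="0.5 0 0 0.00006 0.1;0.5 0 0 0.00006 0.1;0.5 0 0 0.00006 0.1")

```text
time_s: 10.25
eef_pos: [0.5646, 0.0564, 0.0454]
tool_rot: [[0.596, 0.803, 0.002], [0.803, -0.596, 0.006], [0.006, -0.002, -1.0]]
contact_force: [3.0, 7.5, -3.0]
gripper_width: 0.054
grasp_force: 65.1
```

```bash
python3 -c "
from h import *
st()"
```

```text
t 10.25 q [ -1.9  31.2 -21.8  37.    0.3 124.7] eef [0.5646 0.0564 0.0454] yawx 53.4 F [ 2.96  7.48 -3.03] M [ 1.409 -0.55   0.162] w 0.054 g 65.08498057723045
```

drive_tool(motion="0.5 0 0 0.00006 0.1;0.5 0 0 0.00006 0.1;0.5 0 0 0.00006 0.1")

```text
time_s: 10.5
eef_pos: [0.5651, 0.0559, 0.0452]
tool_rot: [[0.807, 0.591, 0.003], [0.591, -0.807, 0.005], [0.005, -0.002, -1.0]]
contact_force: [3.7, 6.4, -4.0]
gripper_width: 0.0544
grasp_force: 65.0
```

```bash
python3 -c "
from h import *
st()"
```

```text
t 10.5 q [ -1.9  31.2 -21.7  36.9   0.3 141.9] eef [0.5651 0.0559 0.0452] yawx 36.19 F [ 3.71  6.38 -4.02] M [ 1.112 -0.734  0.133] w 0.0544 g 64.9998489394784
```

drive_tool(motion="0.5 0 0 0.00006 0.1;0.5 0 0 0.00006 0.1;0.5 0 0 0.00006 0.1")

```text
time_s: 10.75
eef_pos: [0.5653, 0.0554, 0.0451]
tool_rot: [[0.946, 0.325, 0.003], [0.325, -0.946, 0.004], [0.004, -0.003, -1.0]]
contact_force: [3.8, 4.6, -4.3]
gripper_width: 0.054
grasp_force: 65.0
```

```bash
python3 -c "
from h import *
st()"
```

```text
t 10.75 q [ -2.   31.2 -21.7  36.9   0.2 159. ] eef [0.5653 0.0554 0.0451] yawx 18.99 F [ 3.79  4.58 -4.27] M [ 0.862 -0.807  0.134] w 0.054 g 64.95129078626633
```

drive_tool(motion="0.5 0 0 0.00006 0.08;0.5 0 0 0.00006 0.08")

```text
time_s: 10.92
eef_pos: [0.5654, 0.0551, 0.0449]
tool_rot: [[0.985, 0.171, 0.003], [0.171, -0.985, 0.003], [0.004, -0.003, -1.0]]
contact_force: [3.9, 4.3, -4.3]
gripper_width: 0.0541
grasp_force: 64.9
```

```bash
python3 -c "
from h import *
s=st();need(s,[.564,.0547,.048])"
```

```text
t 10.92 q [ -2.   31.2 -21.7  36.9   0.2 168.2] eef [0.5654 0.0551 0.0449] yawx 9.86 F [ 3.9   4.35 -4.34] M [ 0.704 -0.842  0.164] w 0.0541 g 64.93624873459339
tool shift [-0.0014  0.0002 -0.0031]
```

Still free at 336° turned. I'll open, turn back in the air and regrip.

drive_tool(motion="0.8 0 0 0 0;1 0 0 0 0;1 0 0 0 0;1 0 0 0 0;1 0 0 0 0;1 0 0 0 0")

```text
time_s: 11.42
eef_pos: [0.5638, 0.0534, 0.0449]
tool_rot: [[0.985, 0.174, 0.0], [0.174, -0.985, -0.0], [0.0, 0.0, -1.0]]
contact_force: [0.1, -0.5, 0.4]
gripper_width: 0.0852
grasp_force: 0.0
```

drive_tool(motion="1 0 0 0 -0.08;1 0 0 0 -0.12;1 0 0 0 -0.12;1 0 0 0 -0.12;1 0 0 0 -0.12;1 0 0 0 -0.12;1 0 0 0 -0.12;1 0 0 0 -0.12;1 0 0 0 -0.12;1 0 0 0 -0.12;1 0 0 0 -0.12;1 0 0 0 -0.12;1 0 0 0 -0.12;1 0 0 0 -0.12;1 0 0 0 -0.12;1 0 0 0 -0.12;1 0 0 0 -0.12;1 0 0 0 -0.12;1 0 0 0 -0.12;1 0 0 0 -0.12")

```text
time_s: 13.08
eef_pos: [0.5637, 0.0535, 0.0448]
tool_rot: [[-0.825, 0.565, -0.0], [0.565, 0.825, -0.0], [-0.0, -0.0, -1.0]]
contact_force: [0.9, 0.4, 0.5]
gripper_width: 0.0854
grasp_force: 0.0
```

```bash
python3 -c "
from h import *
s=st();need(s,[.5637,.0548,.0455])"
```

```text
t 13.08 q [ -2.   31.2 -21.8  37.   -0.   32.4] eef [0.5637 0.0535 0.0448] yawx 145.58 F [0.89 0.39 0.46] M [ 0.012  0.028 -0.008] w 0.0854 g 0.0
tool shift [ 0.0008  0.0011 -0.0007]
```

drive_tool(motion="0.8 0.0008 0.0011 0 0;0.7 0 0 0 0;0.6 0 0 0 0;0.5 0 0 0 0;0.5 0 0 0 0;0.5 0 0 0 0;0.5 0 0 0 0")

```text
time_s: 13.67
eef_pos: [0.5636, 0.0548, 0.0452]
tool_rot: [[-0.821, 0.571, -0.0], [0.571, 0.821, -0.0], [-0.0, -0.0, -1.0]]
contact_force: [-1.6, -0.7, 5.4]
gripper_width: 0.0551
grasp_force: 62.3
```

```bash
python3 -c "
from h import *
st()"
```

```text
t 13.67 q [ -1.9  31.2 -21.8  37.   -0.   33. ] eef [0.5636 0.0548 0.0452] yawx 145.15 F [-1.57 -0.7   5.45] M [-0.134  0.474  0.008] w 0.0551 g 62.34052190557122
```

drive_tool(motion="0.5 0 0 0.00006 0.1;0.5 0 0 0.00006 0.1;0.5 0 0 0.00006 0.1")

```text
time_s: 13.92
eef_pos: [0.5636, 0.0548, 0.0451]
tool_rot: [[-0.612, 0.791, -0.0], [0.791, 0.612, -0.0], [-0.0, -0.0, -1.0]]
contact_force: [-3.1, -0.8, 4.2]
gripper_width: 0.0552
grasp_force: 62.5
```

```bash
python3 -c "
from h import *
st()"
```

```text
t 13.92 q [ -1.9  31.2 -21.8  37.   -0.   50.4] eef [0.5636 0.0548 0.0451] yawx 127.7 F [-3.12 -0.75  4.19] M [-0.126  0.507  0.145] w 0.0552 g 62.521454226225615
```

drive_tool(motion="0.5 0 0 0.00006 0.1;0.5 0 0 0.00006 0.1;0.5 0 0 0.00006 0.1")

```text
time_s: 14.17
eef_pos: [0.5636, 0.0548, 0.0449]
tool_rot: [[-0.351, 0.936, -0.0], [0.936, 0.351, -0.001], [-0.0, -0.0, -1.0]]
contact_force: [-2.8, -0.4, 4.6]
gripper_width: 0.0553
grasp_force: 62.8
```

```bash
python3 -c "
from h import *
st()"
```

```text
t 14.17 q [ -1.9  31.2 -21.8  37.   -0.   67.5] eef [0.5636 0.0548 0.0449] yawx 110.56 F [-2.78 -0.45  4.65] M [-0.186  0.504  0.53 ] w 0.0553 g 62.779195345938206
```

drive_tool(motion="0.5 0 0 0.00006 0.1;0.5 0 0 0.00006 0.1")

```text
time_s: 14.33
eef_pos: [0.5635, 0.0548, 0.0447]
tool_rot: [[-0.159, 0.987, -0.0], [0.987, 0.159, -0.001], [-0.001, -0.0, -1.0]]
contact_force: [-2.4, -0.3, 6.0]
gripper_width: 0.0553
grasp_force: 62.9
```

```bash
python3 -c "
from h import *
st()"
```

```text
t 14.33 q [ -1.9  31.2 -21.8  37.   -0.   79. ] eef [0.5635 0.0548 0.0447] yawx 99.13 F [-2.42 -0.28  6.03] M [-0.212  0.55   0.693] w 0.0553 g 62.94523078948259
```

Resistance clearly rises between yaw 128° and 99°, so I'll stop here. While backing off I'll read the moment to pin down the tightening place.

drive_tool(motion="0.5 0 0 -0.00006 -0.1;0.5 0 0 -0.00006 -0.1")

```text
time_s: 14.5
eef_pos: [0.5635, 0.0548, 0.0449]
tool_rot: [[-0.36, 0.933, -0.0], [0.933, 0.36, -0.001], [-0.0, -0.0, -1.0]]
contact_force: [-3.4, -0.3, 6.2]
gripper_width: 0.0554
grasp_force: 62.5
```

```bash
python3 -c "
from h import *
st()"
```

```text
t 14.5 q [ -1.9  31.2 -21.8  37.   -0.   67. ] eef [0.5635 0.0548 0.0449] yawx 111.07 F [-3.39 -0.27  6.21] M [-0.152  0.409  0.219] w 0.0554 g 62.534371577203274
```

drive_tool(motion="0.5 0 0 -0.00006 -0.1;0.5 0 0 0 -0.05")

```text
time_s: 14.67
eef_pos: [0.5635, 0.0548, 0.0449]
tool_rot: [[-0.494, 0.869, -0.0], [0.869, 0.494, -0.0], [-0.0, -0.0, -1.0]]
contact_force: [-2.2, -0.6, 6.2]
gripper_width: 0.0553
grasp_force: 62.4
```

```bash
python3 -c "
from h import *
st()"
```

```text
t 14.67 q [ -1.9  31.2 -21.8  37.   -0.   58.5] eef [0.5635 0.0548 0.0449] yawx 119.61 F [-2.15 -0.58  6.18] M [-0.15   0.556  0.032] w 0.0553 g 62.43770554661751
```

drive_tool(motion="0.5 0 0 -0.00006 -0.1;0.5 0 0 0 -0.05")

```text
time_s: 14.83
eef_pos: [0.5636, 0.0548, 0.045]
tool_rot: [[-0.618, 0.786, -0.0], [0.786, 0.618, -0.0], [-0.0, -0.0, -1.0]]
contact_force: [-2.0, -0.7, 6.2]
gripper_width: 0.0552
grasp_force: 62.3
```

```bash
python3 -c "
from h import *
st()"
```

```text
t 14.83 q [ -1.9  31.2 -21.8  37.   -0.   49.9] eef [0.5636 0.0548 0.045 ] yawx 128.18 F [-2.02 -0.71  6.16] M [-0.143  0.529 -0.087] w 0.0552 g 62.316261716187
```

drive_tool(motion="0.5 0 0 -0.00006 -0.1;0.5 0 0 -0.00006 -0.1")

```text
time_s: 15.0
eef_pos: [0.5636, 0.0548, 0.0452]
tool_rot: [[-0.762, 0.647, 0.0], [0.647, 0.762, -0.0], [-0.0, -0.0, -1.0]]
contact_force: [-2.3, 0.8, 5.7]
gripper_width: 0.0552
grasp_force: 62.2
```

```bash
python3 -c "
from h import *
st()"
```

```text
t 15.0 q [ -1.9  31.2 -21.8  37.   -0.   38.4] eef [0.5636 0.0548 0.0452] yawx 139.67 F [-2.33  0.81  5.7 ] M [-0.107  0.525 -0.159] w 0.0552 g 62.20222285017371
```

The tightening place is at yaw ≈130°, and the forward and backward readings agree. Half a turn back means yaw ≈ -50°, so 2.97 rad more.

drive_tool(motion="0.5 0 0 -0.00006 -0.1;0.5 0 0 -0.00006 -0.1;0.5 0 0 -0.00006 -0.1;0.5 0 0 -0.00006 -0.1;0.5 0 0 -0.00006 -0.1;0.5 0 0 -0.00006 -0.1;0.5 0 0 -0.00006 -0.1;0.5 0 0 -0.00006 -0.1;0.5 0 0 -0.00006 -0.1;0.5 0 0 -0.00006 -0.1;0.5 0 0 -0.00006 -0.1;0.5 0 0 -0.00006 -0.1;0.5 0 0 -0.00006 -0.1;0.5 0 0 -0.00006 -0.1;0.5 0 0 -0.00006 -0.1")

```text
time_s: 16.25
eef_pos: [0.5636, 0.0549, 0.0461]
tool_rot: [[-0.699, -0.715, 0.0], [-0.715, 0.699, -0.0], [0.0, -0.0, -1.0]]
contact_force: [-3.3, -0.3, 6.4]
gripper_width: 0.0552
grasp_force: 62.2
```

drive_tool(motion="0.5 0 0 -0.00006 -0.1;0.5 0 0 -0.00006 -0.1;0.5 0 0 -0.00006 -0.1;0.5 0 0 -0.00006 -0.1;0.5 0 0 -0.00006 -0.1;0.5 0 0 -0.00006 -0.1;0.5 0 0 -0.00006 -0.1;0.5 0 0 -0.00006 -0.1;0.5 0 0 -0.00006 -0.1;0.5 0 0 -0.00006 -0.1;0.5 0 0 -0.00006 -0.1;0.5 0 0 -0.00006 -0.1;0.5 0 0 -0.00006 -0.1;0.5 0 0 -0.00006 -0.1;0.5 0 0 0 0;0.5 0 0 0 0")

```text
time_s: 17.58
eef_pos: [0.5636, 0.0549, 0.047]
tool_rot: [[0.582, -0.813, -0.0], [-0.813, -0.582, -0.0], [0.0, 0.0, -1.0]]
contact_force: [-3.8, -1.1, 6.3]
gripper_width: 0.0554
grasp_force: 62.6
```

```bash
python3 -c "
from h import *
st()"
```

```text
t 17.58 q [  -1.9   31.   -21.7   37.3   -0.  -127.5] eef [0.5636 0.0549 0.047 ] yawx -54.4 F [-3.77 -1.11  6.28] M [-0.074  0.505  0.106] w 0.0554 g 62.55917128175497
```

drive_tool(motion="0.5 0 0 -0.00005 -0.075;0.5 0 0 0 0;0.5 0 0 0 0;0.7 0 0 0 0;0.9 0 0 0 0;1 0 0 0 0;1 0 0 0 0;1 0 0 0 0;1 0 0 -0.005 0;1 0 0 -0.01 0;1 0 0 -0.015 0;1 0 0 -0.02 0;1 0 0 -0.025 0;1 0 0 -0.025 0;1 0 0 -0.025 0;1 0 0 -0.025 0;1 0 0 -0.01 0;1 0 0 0 0;1 0 0 0 0")

```text
time_s: 19.17
eef_pos: [0.5638, 0.0549, 0.2066]
tool_rot: [[0.642, -0.767, 0.001], [-0.767, -0.642, -0.0], [0.001, -0.001, -1.0]]
contact_force: [0.2, -0.2, -0.4]
gripper_width: 0.0851
grasp_force: 0.0
```

Run:
```python
from h import *
st();p=camera_params("wrist")
cv2.imwrite("pics/w5.png",cv2.resize(get_image("wrist")[130:330,190:450,::-1],None,fx=3,fy=3,interpolation=2))
print(p["cx"],p["cy"],np.array(p["cam_to_world"]).round(4).tolist())
```

```text
t 19.17 q [  -1.9   21.4  -10.9   57.7   -0.  -131.9] eef [0.5638 0.0549 0.2066] yawx -50.04 F [ 0.23 -0.18 -0.36] M [ 0.013  0.067 -0.037] w 0.0851 g 0.0
316.5644399148893 242.47802291728792 [[-0.7667, -0.6093, -0.2023, 0.6169], [-0.642, 0.7276, 0.2415, -0.0065], [-0.0, 0.315, -0.9491, 0.3496], [0.0, 0.0, 0.0, 1.0]]
```

View pics/w5.png

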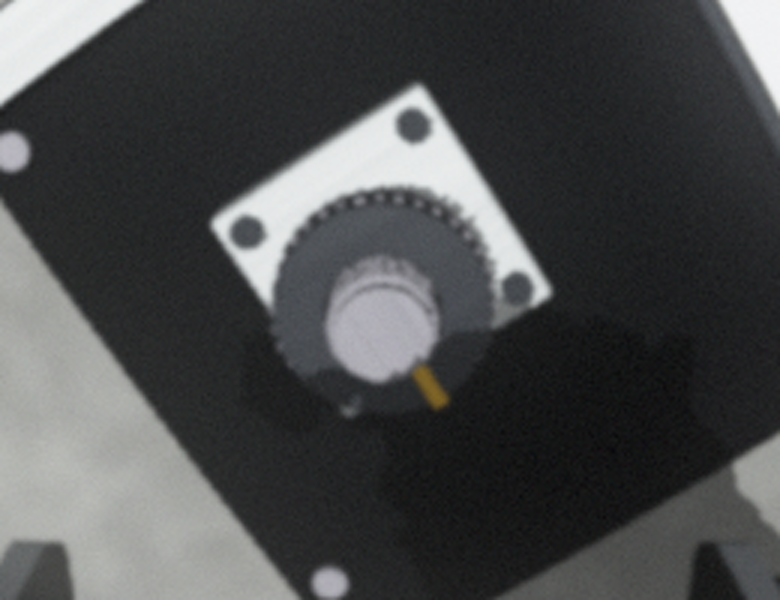

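The wrist view shows the gauge free, with its yellow line from (418,368) to (443,405). That is about 165° in world axes against 168° expected from the counted turns, so the grip did not slip.

```bash
python3 -c "
from workcell import manip
print(manip.job_done())"
```

```text
the job is handed in; nothing more can be done
None
```

I screwed the gauge down about 0.97 turn to where the thread tightened, going about 0.5 rad past that point (the forcing limit is 0.8 rad). I then backed it off half a turn (to within about 2°), let go and lifted clear, and handed the job in at about 19 s; nothing lying around was touched.

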